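# File the red log book in the sprung log stand

### The arm

A 6-joint arm with a two-finger parallel gripper is mounted at the origin on the work surface. World frame = base frame: x ahead of the robot, y to its left, z up, the work surface at z = 0. Lengths are in mm, angles in rad, forces in N, time in s.
With the tool pointing down it reaches from about 400 to 925 mm from the base axis. Payload 12.5 kg.
Tool frame: the origin (TCP) lies at the very end of the fingers, on their centre line; the grasp point (between the pads) lies 19 mm behind it; z points along the fingers, y is the line along which they close (so a half turn about z gives the same grasp; the last joint's range is limited). The gripper opens to 95 mm and grips with 3 to 60 N. Pads are 20 mm wide; open, the fingers measure 119 mm over their backs; the gripper's body (75 mm by 180 mm) begins 59 mm behind the grasp point.
Start: joints at [-1.224, 0.491, 1.559, -0, 1.092, -0.106], TCP at [273.453, -562.024, 214.661] pointing down, gripper open.
Joint ranges: [-3.1, 3.1], [-0.84, 2.19], [0.05, 2.79], [-1.13, 4.28], [0.06, 2.93], [-2.69, 2.69]. Speed limits (rad/s): [2.22, 2.22, 2.79, 3.14, 3.14, 3.14].

### API

Orientations are given as [roll, pitch, yaw] about the fixed x, y, z axes, in that order (R = Rz(yaw) Ry(pitch) Rx(roll)).
In Python, from cell import state, imaging, env, spot_in, mark_of gives the robot as it stands. The module is installed in compiled form; this text tells all that it offers.
- The arm moves only by the tool step_arm, never from a script. Its argument "increments" is a list of rows, each an object with "slide": the shift along the tool's x, y, z in m, a list of three; "roll": the turn about the tool's z in rad. A call has 1 to 5 rows; each row is the pose to reach, as a shift and turn from the pose commanded when the call began, along the tool's axes at that moment; what a row does not reach only later rows make up. A row lasts 1/8 s, in which the tool goes at most 62.5 mm and 10.7 degrees, less where a joint would pass 70% of its speed; a pose out of reach is approached as far as the arm can. A call with a gripper value outside its range is refused whole. "fingers" is the opening, from 0 (shut) to 1 (fully open), set as the call begins (left out, the last holds). The fingers move at their own pace and stop on an object; the grip force is fixed at half the most. Time passes only in rows, so rows that repeat a pose let the fingers close. It gives the time, the measured TCP pose, the force, the opening and the grip force at its end, in the units of the state.
- state(): the state, without advancing time (a new reading comes with each control period).
- imaging.read_camera(name): name is "side" or "top" or "wrist"; returns a dict with "color" (420x560x3 uint8, red, green, blue), "z_map" (420x560 float32, mm along the optical axis (not along the pixel's ray), 0 where there is no reading), "intrinsics" (3x3 intrinsics, pixels), "camera_from_world" (4x4, takes a point from world to camera coordinates). Camera axes: x right, y up, looking along -z (the intrinsics and any distortion apply to the point x, -y, -z); pixel columns grow to the right and rows downward; lengths in mm; the calibration is good to about 2 mm. The wrist camera is an equidistant fisheye: a pixel r from the principal point sees the ray r / f radians off the axis. A picture is of the moment at which its call begins.
- env.job_done(): hands the job in; it is judged then, once.
Trained networks look in the newest picture that a camera, given by its name, has taken for a name from the list of things; names that differ only in an ending like _2 or _b are one class to them, and where a whole thing is asked for, a point or a joint stands for the part that bears it (a point fixed in the world has none). Each returns a list of dicts, best first, with "confidence" (0 to 1); they miss things now and then, are a little off and sometimes report something else, mostly with a low value. They report only what shows in the picture. A call takes as long as a camera call. They do not tell look-alikes from the thing itself.
- spot_in(camera, target): "bbox" ([left, top, right, bottom] in pixels, round what is visible of it).
- mark_of(camera, target): "uv" ([column, row] in pixels: a listed point, or the origin of a listed thing).
The state is a dict: "t": time; "joints": joint angles; "qvel": joint speeds; "tau": joint torques, N m; "eef_pos": TCP position; "tcp_rot": TCP orientation; "ft_force": force on the tool from outside, world axes, zero at the start; "moment": the same for the moment, N m; "opening": opening from 0.0 (shut) to 1.0 (fully open); "grip_force": force on a finger pad.
Only numpy, scipy, OpenCV 4.12 (cv2) and the standard library are available. Lean on these libraries where they do the work, as an engineer would, in place of code of your own. Each camera call takes 0.05 s, during which the arm holds its last target. There are 200 camera calls.

### The job

Take the red log book out of the wooden sorter and file it in the sloped log stand: slip it down in front of the blue and green logs, behind the sprung wire keeper, so that the keeper holds it against the pile. Press it fully down onto the ledge, square and with its top edge level with the other two, then let go. Leave the other books and everything else on the desk where they are.

Things in the scene. Friction and masses are not known exactly. Their poses are not given: they have to be found in the camera images.
- red_log_mid (a point): Centre of the red log book to be filed: a closed rigid hardback, red covers with a blank white label, black strap; 10 mm thick (its x axis), 150 mm wide (y), 110 mm tall (z), 120 to 200 g. It starts upright in one of the sorter's three slots, its lowest 28 mm inside the slot.
- sorter: Wooden slotted desk block, 156 mm (x) by 130 mm (y) by 36 mm high, fixed to the desk; origin at the centre of its underside, z up. Three slots 12 mm wide, open at both ends, run along its y axis at x = -54, 0 and +54 mm; slot floor 8 mm above the desk. A book stands in each slot, the red log in any of them.
- yellow_book_mid (a point): Centre of a yellow hardback, 10 x 120 x 84 mm (x, y, z), standing in the sorter; to be left there.
- grey_book_mid (a point): Centre of a grey hardback with a red strap, 10 x 126 x 88 mm (x, y, z), standing in the sorter; to be left there.
- log_stand: Sloped log stand of grey sheet steel, fixed to the desk, open side towards its +x; origin on the desk under the lower edge of its back plate, z up. Base plate x from -87 to +63 mm, 182 mm wide (y); the back plate's top, 96 mm above the desk, lies at x = -48 mm.
- log_rest: The sloped seat of the stand. Origin: middle of the inner corner of back plate and ledge, 14 mm above the desk. x points straight out of the back plate (forward and up), z up along the plate, which leans back 30 degrees from vertical; y across. Back plate to z = 95 mm; ledge at z = 0, 46 mm deep (x); cheeks 40 mm tall, 166 mm apart. The filed red log's centre belongs at (25, 0, 55) mm.
- keeper (a joint): Sprung wire keeper: a loop of 5 mm wire, legs 80 mm apart, hinged at the ledge's front edge (x = 42, z = 6 mm in the frame of log_rest), leaning in on the pile. Angle in rad: 0 with two logs in the stand, grows as it is pushed out from the pile, about 0.2 with three; stop at 0.9. The spring presses 2 to 3 N, so a log pushed in from above opens it by itself.
- keeper_bend (a point): Middle between the two inward bends of the keeper's legs, where it bears on the pile: at (22.5, 0, 58) mm in the frame of log_rest when the joint is 0 (moves with the keeper).
- keeper_lip (a point): Middle of the keeper's turned-out top bar with its yellow sleeve, 72 mm long: at (46.5, 0, 99) mm in the frame of log_rest when the joint is 0. Between this bar and the pile the mouth is 24 mm wide, so a log whose lower edge comes down into it is led behind the keeper.
- blue_log_mid (a point): Centre of the blue log book, same size and axes as the red one. It lies against the back plate (x 0 to 10 mm in the frame of log_rest) and stands on the ledge, so its top edge is at z = 110 mm, 15 mm above the plate's.
- green_log_mid (a point): Centre of the green log book, same size and axes as the red one. It lies on the blue log under the keeper (x 10 to 20 mm in the frame of log_rest), standing on the ledge, its top edge at z = 110 mm.
- mug: White mug, 82 mm wide, 95 mm high, standing on the desk; origin under its centre. Bystander.
- mouse: Computer mouse, 104 x 58 x 32 mm, on a red mat; origin under its centre. Bystander.
- paddle_key: Morse paddle with dark steel base and red finger pieces, 130 x 80 x 46 mm; origin under the centre of its base. Bystander.
- keyer_box: Black radio interface box, 105 x 150 x 43 mm, red knob; origin under its centre. Bystander.
- headset: Black headset lying on the desk, about 250 x 196 x 68 mm; origin under the middle of the ear cups. Bystander.
Things that resemble listed ones, but are neither listed nor needed, are in the scene too. Of the things like the log_stand, leave any that is orange; of the rest the smaller one is meant.

How it is judged (in metres and radians):
On the way, in this order (a step that is already met when the one before it is completed fails the run):
1. the red log is lifted clear out of its slot in the sorter (height (world z) of red_log_mid above 0.105 m), for 0.1 s.
2. the red log is tucked in front of the green log and behind the keeper, its lower edge below the keeper's bends, with the keeper pressing on it (z of red_log_mid in the frame of log_rest below 0.1 m and x of red_log_mid in the frame of log_rest between 0.02 and 0.032 m and y of red_log_mid in the frame of log_rest between -0.015 and 0.015 m and angle between the x axis of red_log_mid and the x axis of log_rest, either way round below 0.12 rad and value of joint keeper above 0.1 rad and contact force between keeper and red_log above 0.3 N), for 0.1 s.
At the end, for the whole second after the job is handed in: The red log stands on the ledge in front of the green and blue logs, top edges level within 4 mm, flat on the pile within 4 mm, square within 4 degrees and within 12 mm of the middle, held by the keeper and at rest; the blue and green logs are still seated within 4 mm (x of red_log_mid in the frame of log_rest between 0.021 and 0.029 m and z of red_log_mid in the frame of log_rest between 0.051 and 0.059 m and y of red_log_mid in the frame of log_rest between -0.012 and 0.012 m and angle between the x axis of red_log_mid and the x axis of log_rest, either way round below 0.07 rad and angle between the z axis of red_log_mid and the z axis of log_rest, either way round below 0.07 rad and contact force between keeper and red_log above 0.3 N and linear speed of red_log below 0.01 m/s and x of blue_log_mid in the frame of log_rest between 0.001 and 0.009 m and z of blue_log_mid in the frame of log_rest between 0.051 and 0.059 m and x of green_log_mid in the frame of log_rest between 0.011 and 0.019 m and z of green_log_mid in the frame of log_rest between 0.051 and 0.059 m); the robot touches nothing.
It fails at once if the yellow or grey book in the sorter is moved more than 20 mm (distance of any of yellow_book_mid, grey_book_mid from where it was at the start of the episode above 0.02 m).
It fails at once if the blue or green log is shifted more than 15 mm (distance of any of blue_log_mid, green_log_mid from where it was at the start of the episode above 0.015 m).
It fails at once if the mug, mouse, Morse paddle, interface box or headset is moved more than 20 mm (distance of any of mug, mouse, paddle_key, keyer_box, headset from where it was at the start of the episode above 0.02 m).
It also fails if it takes over 51 s, if anything falls off the work surface, if the arm or the gripper's body presses on something with over 40 N, if the wrist force passes 120 N, or if a joint passes its speed limit or range.

## Working session

There is one attempt and no reset: what is moved stays moved. The work goes in short steps, Python scripts to look and compute and a tool call to move; the robot and the scene stay as the last step left them, time stands still between calls to the robot, and variables do not carry over. Pictures are saved under pics/ and viewed, at most 10 in all, crops included, and the job is handed in when it is done.

Besides the shell and the picture viewer there is one more tool, called after "Emit:" as name(argument=value, ...) on one line, values as JSON. step_arm: Moves the arm, as the interface text tells. Its arguments: {"type":"object","properties":{"increments":{"type":"array"},"fingers":{"type":"number"}},"required":["increments"]}

```bash
mkdir -p pics; cat > h.py <<'E'
import numpy as np, cv2
from cell import state, imaging, env, spot_in, mark_of
def cam(n,save=None):
    d=imaging.read_camera(n)
    if save: cv2.imwrite('pics/'+save,d['color'][:,:,::-1])
    return d
def world(d,u,v,z=None):
    K=d['intrinsics'];z=d['z_map'][int(round(v)),int(round(u))] if z is None else z
    p=np.array([(u-K[0,2])/K[0,0]*z,-(v-K[1,2])/K[1,1]*z,-z,1])
    return (np.linalg.inv(d['camera_from_world'])@p)[:3]
def cloud(d):
    K=d['intrinsics'];Z=d['z_map'];v,u=np.mgrid[:420,:560]
    P=np.stack([(u-K[0,2])/K[0,0]*Z,-(v-K[1,2])/K[1,1]*Z,-Z,np.ones_like(Z)],-1)
    W=(P@np.linalg.inv(d['camera_from_world']).T)[...,:3]; W[Z==0]=np.nan
    return W
E
python3 - <<'E'
from h import *
a=cam('top');b=cam('side')
cv2.imwrite('pics/top.png',a['color'][:,:,::-1]);cv2.imwrite('pics/side.png',b['color'][:,:,::-1])
for c,d in(('top',a),('side',b)):
  for t in['red_log_mid','sorter','log_stand','log_rest','keeper_lip','green_log_mid','blue_log_mid']:
    print(c,t,[(np.round(m['uv']).tolist(),round(m['confidence'],2),np.round(world(d,*m['uv'])).tolist()) for m in mark_of(c,t)[:4] if 0<=m['uv'][1]<419.4 and 0<=m['uv'][0]<559.4])
print(state())
E
```

```text
top red_log_mid [([347.0, 185.0], 0.78, [579.0, -175.0, 39.0])]
top sorter [([364.0, 195.0], 0.95, [538.0, -222.0, 90.0])]
top log_stand [([296.0, 258.0], 0.89, [352.0, -15.0, 17.0]), ([231.0, 188.0], 0.82, [571.0, 190.0, 36.0]), ([154.0, 299.0], 0.74, [223.0, 427.0, 26.0]), ([224.0, 179.0], 0.48, [581.0, 201.0, 128.0])]
top log_rest [([230.0, 187.0], 0.77, [573.0, 193.0, 42.0]), ([156.0, 298.0], 0.63, [228.0, 424.0, 17.0]), ([296.0, 259.0], 0.62, [346.0, -12.0, 18.0])]
top keeper_lip [([138.0, 299.0], 0.79, [230.0, 438.0, 164.0]), ([225.0, 179.0], 0.73, [582.0, 198.0, 129.0]), ([293.0, 259.0], 0.6, [348.0, -5.0, 16.0])]
top green_log_mid [([224.0, 184.0], 0.87, [575.0, 209.0, 79.0])]
top blue_log_mid []
side red_log_mid [([320.0, 253.0], 0.62, [573.0, -192.0, 73.0])]
side sorter [([323.0, 280.0], 0.7, [533.0, -293.0, 58.0]), ([319.0, 256.0], 0.15, [553.0, -228.0, 91.0])]
side log_stand [([226.0, 256.0], 0.83, [346.0, -17.0, 6.0])]
side log_rest [([226.0, 255.0], 0.69, [348.0, -10.0, 5.0]), ([320.0, 282.0], 0.15, [529.0, -287.0, 50.0])]
side keeper_lip [([222.0, 219.0], 0.69, [345.0, -1.0, 130.0])]
side green_log_mid []
side blue_log_mid []
{'t': 0.8, 'joints': array([-1.22358904e+00,  4.90873278e-01,  1.55888286e+00,  5.25538914e-06,
        1.09169339e+00, -1.05602668e-01]), 'qvel': array([-9.12146589e-04,  9.37156737e-04, -6.68462252e-05, -1.68304019e-03,
        7.29156886e-04, -1.13967632e-04]), 'tau': array([-1.26174436e-03, -6.12406468e+01, -2.58426386e+01,  6.91523007e-02,
        4.45356360e-02, -4.77234585e-05]), 'eef_pos': array([ 273.46321855, -562.02944888,  214.6834626 ]), 'tcp_rot': array([3.14144984e+00, 1.04481675e-05, 4.52807530e-01]), 'ft_force': array([ 0.40588194, -0.21467942, -0.18945261]), 'moment': array([ 0.04045291, -0.03057223,  0.03048348]), 'grip_force': 0.0, 'opening': 0.9971235274105092}
```

View pics/top.png

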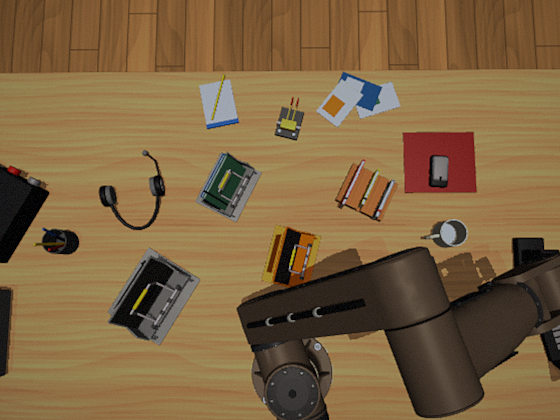

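View pics/side.png

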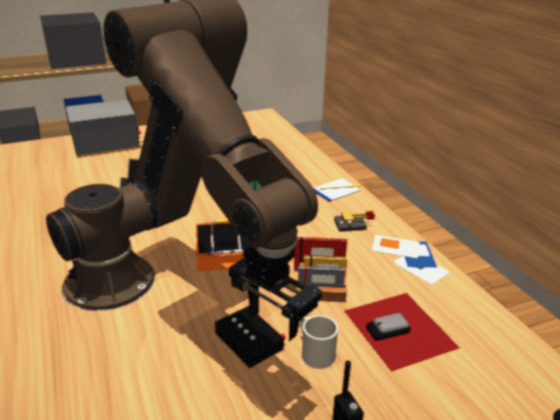

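The top view shows the sorter at about (366,190), with the red log in the left slot at (347,183). Three stands could be the log stand: orange at (292,255), which is excluded; a large grey one at (153,297); and a small grey one at (229,186). I choose the small grey one and will check it in a close crop.

```bash
python3 - <<'E'
from h import *
a=cam('top');c=a['color'][:,:,::-1]
A=cv2.resize(c[145:225,190:270],(400,400),interpolation=cv2.INTER_CUBIC);B=cv2.resize(c[150:230,325:405],(400,400),interpolation=cv2.INTER_CUBIC)
cv2.imwrite('pics/crop.png',np.hstack([A,B]))
W=cloud(a);np.save('W.npy',W);np.save('C.npy',a['color'])
M=np.linalg.inv(a['camera_from_world']);print(M.round(3),a['intrinsics'])
for v in range(150,225,5):print(v,[f"{W[v,u,2]:.0f}" for u in range(194,266,4)])
print()
for v in range(155,225,4):print(v,[f"{W[v,u,2]:.0f}" for u in range(330,402,3)])
E
```

```text
[[-1.000000e-03  9.920000e-01 -1.290000e-01  3.033790e+02]
 [-1.000000e+00 -3.000000e-03 -1.700000e-02  6.344000e+00]
 [-1.700000e-02  1.290000e-01  9.920000e-01  1.601215e+03]
 [ 0.000000e+00  0.000000e+00  0.000000e+00  1.000000e+00]] [[501.0728284    0.         280.88671732]
 [  0.         501.0728284  207.90718266]
 [  0.           0.           1.        ]]
150 ['-1', '3', '4', '1', '-3', '-3', '-2', '1', '2', '-7', '5', '3', '-4', '-0', '1', '0', '0', '-4']
155 ['-0', '1', '5', '2', '1', '-7', '6', '113', '119', '82', '3', '-1', '7', '0', '0', '2', '0', '-3']
160 ['-1', '4', '3', '4', '-4', '8', '9', '114', '107', '104', '81', '59', '-0', '-5', '4', '-4', '5', '8']
165 ['3', '-8', '0', '2', '4', '9', '114', '116', '97', '88', '71', '58', '15', '34', '53', '-2', '-7', '3']
170 ['7', '1', '-2', '-1', '1', '111', '119', '108', '95', '114', '64', '53', '41', '24', '32', '10', '-4', '2']
175 ['6', '2', '-4', '1', '8', '107', '110', '103', '121', '68', '61', '59', '31', '48', '41', '8', '5', '-4']
180 ['-1', '6', '7', '9', '107', '116', '102', '123', '85', '54', '43', '34', '29', '35'
[... 2740 characters left out ...]
1', '4']
207 ['-6', '1', '2', '17', '4', '-0', '2', '21', '40', '9', '26', '37', '36', '32', '34', '44', '90', '94', '37', '4', '2', '-5', '0', '-2']
211 ['-1', '5', '-1', '5', '5', '6', '0', '-4', '-2', '8', '29', '37', '31', '35', '31', '67', '86', '34', '41', '-2', '-3', '-1', '2', '3']
215 ['1', '4', '2', '-1', 'nan', '-3', '5', '-1', '3', '8', '2', '0', '4', '31', '25', '102', '96', '40', '1', '14', '-6', '4', '6', '-3']
219 ['8', '3', '-2', '0', '2', '8', '2', '8', '2', '-1', '9', '-12', '3', '-4', '5', '13', '34', '-2', '-5', '1', '1', '-1', '-6', '-1']
223 ['5', '-3', '1', '1', '2', '11', '5', '1', '-3', '-5', '-4', '1', '-1', '2', '0', '-1', '3', '4', '-6', '1', '5', '-1', '3', '4']
```

View pics/crop.png

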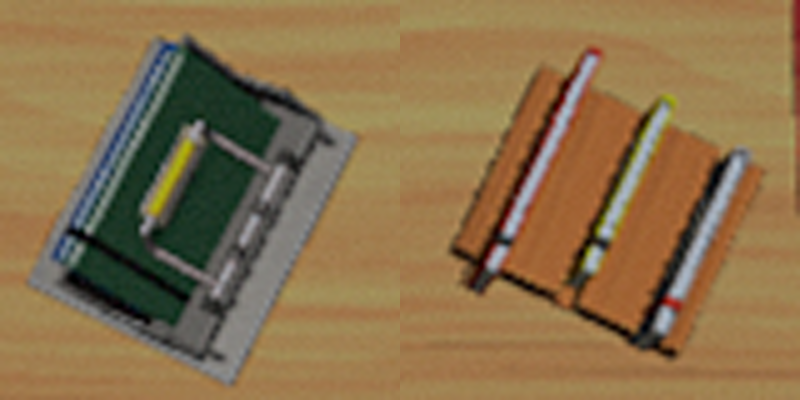

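The left crop confirms the choice: the small grey stand holds blue and green logs, with the yellow keeper sleeve at top (225,180), and its open side faces lower right. The right crop shows the red log in the left slot, from (344,160) to (347,207), with yellow and grey beside it. Next I'll fit both poses.

```bash
cat > fit.py <<'E'
from h import *
def atz(d,u,v,z):
    M=np.linalg.inv(d['camera_from_world']);K=d['intrinsics']
    r=M[:3,:3]@np.stack([(u-K[0,2])/K[0,0],-(v-K[1,2])/K[1,1],-np.ones(len(u))]);o=M[:3,3:]
    return (o+r*(z-o[2])/r[2]).T[:,:2]
def line(P):
    c,(w,h),a=cv2.minAreaRect(P.astype(np.float32)); m=P.mean(0)
    e=np.linalg.svd(P-m,full_matrices=False)[2][0]
    e*=np.sign(e[0]) ; n=np.array([-e[1],e[0]]); s=(P-m)@e
    lo,hi=np.percentile(s,[1,99]); return m+e*(lo+hi)/2,np.degrees(np.arctan2(e[1],e[0])),hi-lo,np.ptp((P-m)@n)
E
python3 - <<'E'
from fit import *
d=cam('top');W=cloud(d);C=cv2.cvtColor(d['color'],cv2.COLOR_RGB2HSV).astype(int)
v,u=np.mgrid[:420,:560]
m=(u>330)&(u<366)&(v>153)&(v<212)&(W[...,2]>104)&(u+ (v-160)*0.47<372)
print('red',m.sum(),line(atz(d,u[m],v[m],118)))
box=(u>192)&(u<266)&(v>148)&(v<215)
g=box&(C[...,0]>60)&(C[...,0]<95)&(C[...,1]>110)&(W[...,2]>25)
P=W[g]; 
for i in range(4):
    c=P.mean(0);U=np.linalg.svd(P-c,full_matrices=False)[2];n=U[2]*np.sign(U[2][2]);r=(P-c)@n;P=P[abs(r)<7]
print('green',len(P),c,n,'tilt',np.degrees(np.arcsin(n[2])),'yaw',np.degrees(np.arctan2(n[1],n[0])),r.std())
t=box&(W[...,2]>100)&~((C[...,0]>60)&(C[...,0]<95)&(C[...,1]>110))&((u-192)+(v-148)*0.45<45)
print('top edges',t.sum(),line(atz(d,u[t],v[t],114)))
yaw=np.arctan2(n[1],n[0])
for yw in (yaw,np.radians(-114)):
    f=np.array([np.cos(yw),np.sin(yw)]);l=np.array([-f[1],f[0]])
    N=np.r_[f*np.cos(np.pi/6),.5];off=np.median(P@N)-20-14*.5
    s=P[:,:2]@l; print(np.degrees(yw),'origin along f',off/np.cos(np.pi/6),'along l',np.percentile(s,[1,99]),np.percentile(s,[1,99]).mean())
b=box&(C[...,1]<60)&(W[...,2]<130)
img=d['color'].copy(); img[m]=[255,0,255]; img[t]=[255,0,255]; img[g]=[0,255,255]
cv2.imwrite('pics/m.png',np.hstack([cv2.resize(img[145:225,190:270],(400,400),interpolation=0),cv2.resize(img[150:230,325:405],(400,400),interpolation=0)])[:,:,::-1])
E
```

```text
red 174 (array([ 576.69359163, -184.01437404]), np.float64(-26.01733704628187), np.float64(146.48860271811762), np.float64(10.50670066777078))
green 744 [583.26465911 203.87135666  73.38036613] [-0.38616355 -0.77583623  0.49895476] tilt 29.9308718438752 yaw -116.46129750027926 2.348511143620987
top edges 323 (array([596.31590186, 233.23181614]), np.float64(-25.72418412318423), np.float64(149.19068533012847), np.float64(42.32456134438865))
-116.46129750027926 origin along f -431.16134636189275 along l [355.79203563 502.67003996] 429.2310377946567
-114.00000000000001 origin along f -412.3196380764449 along l [374.42675313 521.80821453] 448.1174838305833
```

View pics/m.png

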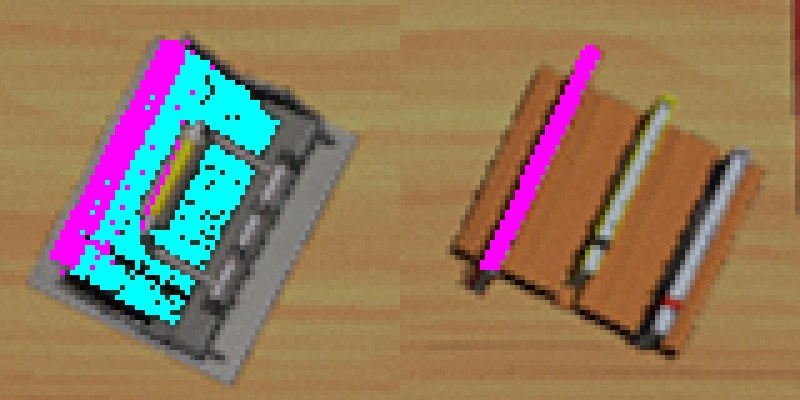

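The masks fit well. The red log's top is centred at (577,-184) with its axis at -26°. The stand corner is at about (576,195), facing -116°. Moving above the log.

Emit:
step_arm(increments=[{"slide": [0.054,-0.026,0],"roll": 0.18},{"slide": [0.108,-0.052,0],"roll": 0.36},{"slide": [0.162,-0.078,0],"roll": 0.54},{"slide": [0.216,-0.103,0],"roll": 0.72},{"slide": [0.27,-0.128,0],"roll": 0.908}], fingers=0.4)

```text
t: 1.52
eef_pos: [458.5, -331.1, 214.9]
tcp_rot: [3.141, -0.0, -0.438]
ft_force: [-0.1, -0.8, -0.1]
opening: 0.53
grip_force: 0.0
```

```bash
cat > go.py <<'E'
import sys
from h import *
# go.py x y z : slide from present pose, tool axes
s=state();p=s['eef_pos'];r,pi,yw=s['tcp_rot']
from scipy.spatial.transform import Rotation as R
print(p.round(1),np.degrees(s['tcp_rot']).round(2),s['t'],'op',s['opening'],s['grip_force'],s['ft_force'].round(1))
if len(sys.argv)>3: print('slide',(R.from_euler('xyz',s['tcp_rot']).as_matrix().T@(np.array(sys.argv[1:4],float)-p)).round(1))
E
python3 go.py 577 -184 190
```

```text
[ 458.5 -331.1  214.9] [ 1.7999e+02 -3.0000e-02 -2.5110e+01] 1.525 op 0.5298809295318574 0.0 [-0.1 -0.8 -0.1]
slide [  44.9 -183.5   24.8]
```

Emit:
step_arm(increments=[{"slide": [0.01,-0.045,0.006]},{"slide": [0.02,-0.09,0.012]},{"slide": [0.03,-0.135,0.018]},{"slide": [0.041,-0.181,0.025]},{"slide": [0.041,-0.181,0.025]}])

```text
invalid input at $.increments[0]: expected keys slide, roll
```

```bash
python3 go.py 577 -184 94; python3 - <<'E'
from h import *
d=cam('wrist','w1.png');print(d['intrinsics'],mark_of('wrist','red_log_mid')[:2],spot_in('wrist','red_log_mid')[:2])
print(np.linalg.inv(d['camera_from_world']).round(3))
E
```

```text
[ 458.5 -331.1  214.9] [ 1.7999e+02 -3.0000e-02 -2.5110e+01] 1.525 op 0.5298809295318574 0.0 [-0.1 -0.8 -0.1]
slide [  44.9 -183.5  120.8]
[[325.1922621    0.         282.35333707]
 [  0.         325.1922621  215.11342499]
 [  0.           0.           1.        ]] [{'uv': [112.4, 161.2], 'confidence': 0.79}] [{'bbox': [82.3, 91.0, 145.7, 245.3], 'confidence': 0.77}, {'bbox': [198.4, 92.0, 223.7, 225.3], 'confidence': 0.28}]
[[-4.25000e-01  8.72000e-01  2.42000e-01  5.26427e+02]
 [-9.05000e-01 -4.10000e-01 -1.12000e-01 -3.64455e+02]
 [ 2.00000e-03 -2.66000e-01  9.64000e-01  3.84620e+02]
 [ 0.00000e+00  0.00000e+00  0.00000e+00  1.00000e+00]]
```

View pics/w1.png

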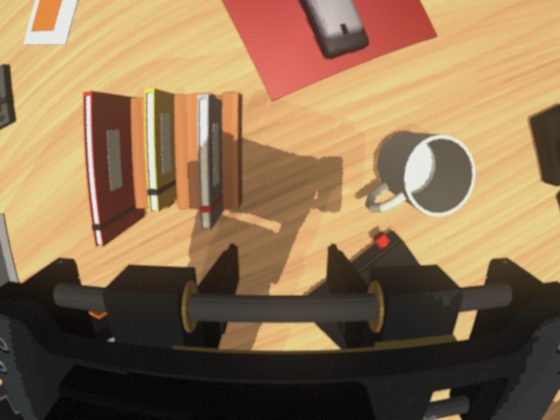

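The wrist view shows the sorter at left, with the red book around (110,165). The move was refused because every row needs a roll; resending.

Emit:
step_arm(increments=[{"slide": [0.01,-0.045,0.006],"roll": 0},{"slide": [0.02,-0.09,0.012],"roll": 0},{"slide": [0.03,-0.135,0.018],"roll": 0},{"slide": [0.041,-0.181,0.025],"roll": 0},{"slide": [0.041,-0.181,0.025],"roll": 0}])

```text
t: 2.3
eef_pos: [571.3, -184.3, 189.0]
tcp_rot: [-3.142, 0.001, -0.428]
ft_force: [-0.1, -0.6, -0.1]
opening: 0.399
grip_force: 0.0
```

```bash
cat >> h.py <<'E'
def wz(d,u,v,z):
    "fisheye pixel on the world plane height z"
    K=d['intrinsics'];a=(u-K[0,2])/K[0,0];b=(v-K[1,2])/K[1,1];r=np.hypot(a,b)
    s=np.sin(r)/max(r,1e-9);M=np.linalg.inv(d['camera_from_world'])
    q=M[:3,:3]@np.array([a*s,-b*s,-np.cos(r)]);o=M[:3,3]
    return o+q*(z-o[2])/q[2]
E
python3 - <<'E'
from h import *
d=cam('wrist','w2.png')
E
python3 go.py 577 -184 94
```

```text
[ 570.6 -185.5  189.2] [ 1.7998e+02  4.0000e-02 -2.4620e+01] 2.35 op 0.40171391634746495 0.0 [-0.4 -0.4  1.1]
slide [ 5.3 -4.1 95.2]
```

View pics/w2.png

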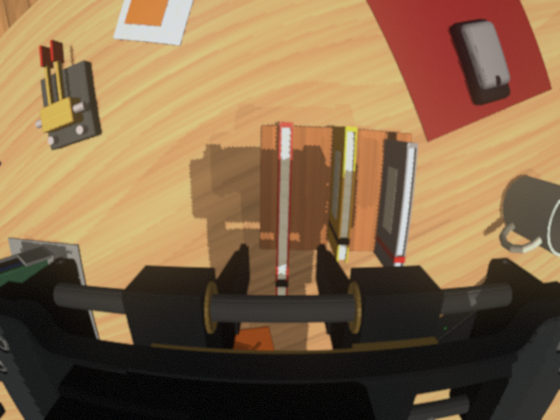

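Directly over the red log: its top edge runs from (286,124) to (281,290), between the fingertips at (236,262) and (328,262).

```bash
python3 - <<'E'
from h import *
d=cam('wrist')
for p in((286,124),(285,150),(284,200),(282.5,250),(281.5,285)): print(p,wz(d,*p,118).round(1))
c=np.array([577,-184]);P=[wz(d,*p,118)[:2] for p in((285,150),(282.5,250))]
e=P[0]-P[1];e/=np.linalg.norm(e);print('axis',np.degrees(np.arctan2(e[1],e[0])),'centre offset normal',np.cross(e,c-P[1]))
E
python3 go.py 577 -184 94
```

```text
(286, 124) [ 639.8 -222.1  118. ]
(285, 150) [ 622.5 -213.4  118. ]
(284, 200) [ 588.3 -197.   118. ]
(282.5, 250) [ 551.8 -179.   118. ]
(281.5, 285) [ 523.5 -165.1  118. ]
axis -25.973385510337287 centre offset normal 6.504774159085493
[ 570.2 -186.2  189.5] [ 1.7998e+02  2.0000e-02 -2.4700e+01] 2.4 op 0.4045801026298894 0.0 [-0.   0.5 -0.4]
slide [ 5.3 -4.9 95.5]<stdin>:5: DeprecationWarning: Arrays of 2-dimensional vectors are deprecated. Use arrays of 3-dimensional vectors instead. (deprecated in NumPy 2.0)
```

Emit:
step_arm(increments=[{"slide": [0.003,0,0.03],"roll": 0.022},{"slide": [0.004,-0.001,0.054],"roll": 0.022},{"slide": [0.004,-0.001,0.054],"roll": 0.022}])

```text
t: 2.78
eef_pos: [573.3, -187.5, 134.6]
tcp_rot: [3.141, 0.003, -0.456]
ft_force: [-0.3, -0.2, 0.3]
opening: 0.401
grip_force: 0.0
```

```bash
python3 - <<'E'
from h import *
d=cam('wrist','w3.png');c=d['color'].astype(int)
for v in(90,120,150,180,210):
    r=c[v]; print(v,[(u,tuple(r[u])) for u in range(258,312,3)])
E
python3 go.py 577 -184 94
```

```text
90 [(258, (np.int64(220), np.int64(178), np.int64(118))), (261, (np.int64(220), np.int64(176), np.int64(116))), (264, (np.int64(220), np.int64(173), np.int64(115))), (267, (np.int64(220), np.int64(170), np.int64(113))), (270, (np.int64(219), np.int64(167), np.int64(112))), (273, (np.int64(219), np.int64(168), np.int64(112))), (276, (np.int64(220), np.int64(169), np.int64(112))), (279, (np.int64(220), np.int64(169), np.int64(113))), (282, (np.int64(220), np.int64(168), np.int64(112))), (285, (np.int64(220), np.int64(168), np.int64(111))), (288, (np.int64(219), np.int64(167), np.int64(112))), (291, (np.int64(220), np.int64(172), np.int64(114))), (294, (np.int64(218), np.int64(175), np.int64(115))), (297, (np.int64(220), np.int64(178), np.int64(118))), (300, (np.int64(220), np.int64(176), np.int64(116))), (303, (np.int64(219), np.int64(173), np.int64(114))), (306, (np.int64(219), np.int64(171), np.int64(113))), (309, (np.int64(219), np.int64(170), np.int64(113)))]
120 [(258, (np.int64(219), np.int64(168), np.int64(111))), (261, (np.int64(220), np.int64(170), np.int64(113))), (264, (np.i
[... 3147 characters left out ...]
nt64(164), np.int64(154), np.int64(133))), (282, (np.int64(164), np.int64(154), np.int64(133))), (285, (np.int64(157), np.int64(135), np.int64(117))), (288, (np.int64(121), np.int64(53), np.int64(37))), (291, (np.int64(109), np.int64(70), np.int64(44))), (294, (np.int64(110), np.int64(71), np.int64(45))), (297, (np.int64(111), np.int64(72), np.int64(45))), (300, (np.int64(108), np.int64(69), np.int64(43))), (303, (np.int64(106), np.int64(69), np.int64(42))), (306, (np.int64(111), np.int64(71), np.int64(43))), (309, (np.int64(116), np.int64(75), np.int64(47)))]
[ 574.  -187.6  135.8] [ 1.7999e+02  4.0000e-02 -2.6100e+01] 2.825 op 0.40504632477899377 0.0 [-0.7 -0.2  0.4]
slide [ 1.2 -4.5 41.8]
```

View pics/w3.png

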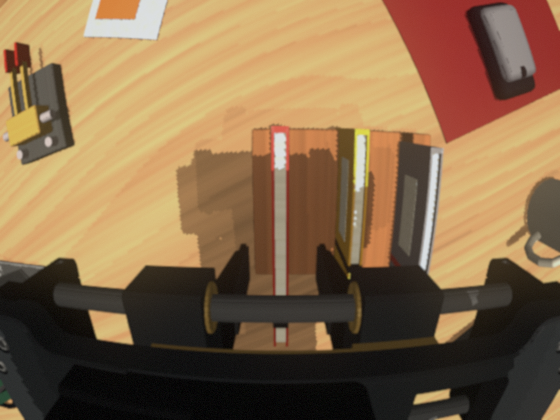

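The log is straight and centred at u=280.5, against the finger midpoint of 282.5. Shifting about 1.5 mm, descending and gripping.

Emit:
step_arm(increments=[{"slide": [0.001,-0.0015,0.022],"roll": 0},{"slide": [0.001,-0.0015,0.042],"roll": 0},{"slide": [0.001,-0.0015,0.042],"roll": 0}])

```text
t: 3.2
eef_pos: [575.8, -185.9, 93.9]
tcp_rot: [3.141, 0.001, -0.455]
ft_force: [0.7, 0.6, 0.2]
opening: 0.4
grip_force: 0.0
```

Emit:
step_arm(increments=[{"slide": [0,0,0],"roll": 0},{"slide": [0,0,0],"roll": 0},{"slide": [0,0,0],"roll": 0},{"slide": [0,0,0],"roll": 0}], fingers=0)

```text
t: 3.7
eef_pos: [576.2, -185.6, 94.2]
tcp_rot: [3.141, -0.001, -0.454]
ft_force: [-1.8, -2.3, 4.5]
opening: 0.103
grip_force: 29.9
```

Emit:
step_arm(increments=[{"slide": [0,0,-0.03],"roll": 0},{"slide": [0,0,-0.065],"roll": 0},{"slide": [0,0,-0.105],"roll": 0},{"slide": [0,0,-0.145],"roll": 0},{"slide": [0,0,-0.145],"roll": 0}])

```text
t: 4.32
eef_pos: [577.0, -185.5, 241.4]
tcp_rot: [-3.141, -0.005, -0.454]
ft_force: [-0.1, -1.4, -2.4]
opening: 0.105
grip_force: 30.0
```

```bash
python3 go.py; python3 - <<'E'
from fit import *
d=cam('top');W=cloud(d);C=cv2.cvtColor(d['color'],cv2.COLOR_RGB2HSV).astype(int)
s=cam('side','s2.png');print(mark_of('side','red_log_mid')[:1],spot_in('side','red_log_mid')[:1])
cv2.imwrite('pics/t2.png',d['color'][:,:,::-1])
w=cam('wrist','w4.png')
cv2.imwrite('pics/j.png',np.hstack([cv2.resize(s['color'][120:330,200:400],(400,420)),cv2.resize(w['color'],(400,300))if 0 else cv2.copyMakeBorder(cv2.resize(w['color'],(400,300)),0,120,0,0,0)])[:,:,::-1])
E
```

```text
[ 577.  -185.5  241.4] [-179.99   -0.29  -26.03] 4.325 op 0.10490134978665598 29.977201223373413 [-0.1 -1.4 -2.4]
[{'uv': [321.8, 209.9], 'confidence': 0.58}] [{'bbox': [295.5, 193.9, 353.0, 227.6], 'confidence': 0.6}]
```

View pics/j.png

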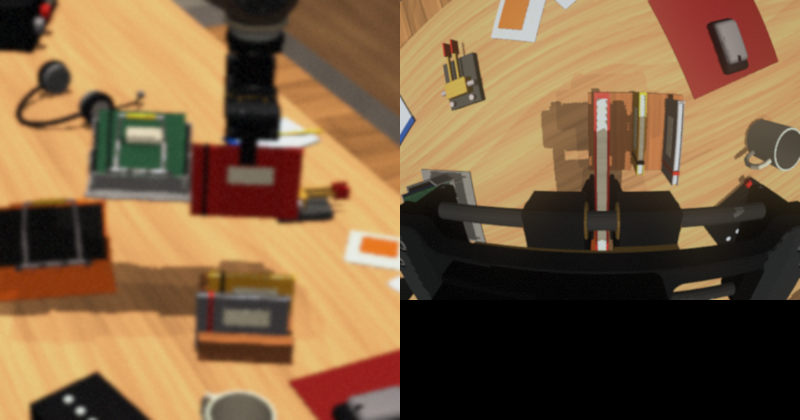

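The red log is held level and the other books are still in the sorter. Moving over to the stand.

Emit:
step_arm(increments=[{"slide": [-0.012,-0.026,0],"roll": 0},{"slide": [-0.031,-0.07,0],"roll": 0},{"slide": [-0.05,-0.114,0],"roll": 0},{"slide": [-0.07,-0.16,0],"roll": 0},{"slide": [-0.09,-0.205,0],"roll": 0}])

```text
t: 5.2
eef_pos: [584.9, 40.0, 237.5]
tcp_rot: [3.141, 0.002, -0.455]
ft_force: [0.7, -0.3, -1.8]
opening: 0.101
grip_force: 30.0
```

Emit:
step_arm(increments=[{"slide": [-0.02,-0.045,0],"roll": 0},{"slide": [-0.04,-0.09,0],"roll": 0},{"slide": [-0.06,-0.135,0],"roll": 0},{"slide": [-0.073,-0.166,0],"roll": 0},{"slide": [-0.077,-0.175,0],"roll": 0}])

```text
t: 5.82
eef_pos: [592.4, 231.1, 237.2]
tcp_rot: [3.14, 0.001, -0.452]
ft_force: [0.3, -0.6, -1.7]
opening: 0.105
grip_force: 30.0
```

```bash
python3 go.py 594 228.8 225; python3 - <<'E'
from h import *
w=cam('wrist');s=cam('side');t=cam('top')
print(mark_of('wrist','keeper_lip')[:2])
cv2.imwrite('pics/j2.png',np.hstack([cv2.resize(s['color'][100:240,190:330],(300,300)),cv2.resize(w['color'],(400,300))])[:,:,::-1])
cv2.imwrite('pics/w5.png',w['color'][:,:,::-1]);cv2.imwrite('pics/t5.png',t['color'][:,:,::-1])
E
```

```text
[592.4 231.1 237.2] [ 1.7993e+02  8.0000e-02 -2.5920e+01] 5.825 op 0.10486249730025189 29.977543652057648 [ 0.3 -0.6 -1.7]
slide [ 2.5  1.4 12.2]
[{'uv': [320.4, 206.9], 'confidence': 0.89}]
```

View pics/j2.png

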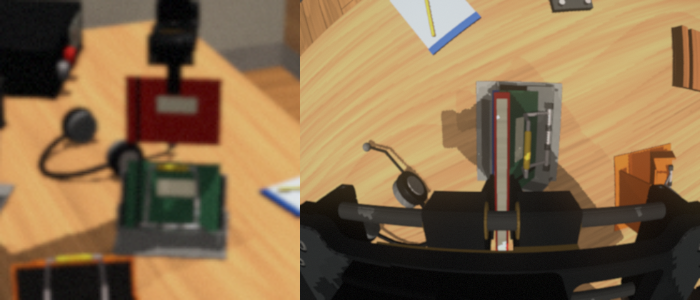

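The red log is over the stand, behind the yellow keeper sleeve at wrist (320,207). Checking the stand position against the sleeve, the base plate and the red log.

```bash
python3 - <<'E'
from h import *
w=cam('wrist');print(w['intrinsics'][0,2])
f=np.array([-.4415,-.8973]);l=np.array([.8973,-.4415])
def FL(p): return np.round([p[:2]@f,p[:2]@l],1)
C=cv2.cvtColor(w['color'],cv2.COLOR_RGB2HSV).astype(int)
v,u=np.mgrid[:420,:560]
y=(C[...,0]>22)&(C[...,0]<35)&(C[...,1]>150)&(u>300)&(u<345)&(v>150)&(v<265)
print('sleeve',y.sum(),u[y].mean(),[FL(wz(w,u[y].mean(),q,123)) for q in np.percentile(v[y],[1,50,99])])
for m in mark_of('wrist','keeper_lip')[:1]: print(FL(wz(w,*m['uv'],123)))
for m in mark_of('wrist','green_log_mid')[:1]: print('green',m['uv'],FL(wz(w,*m['uv'],14+55*.866+7.5)))
r=(C[...,1]>120)&((C[...,0]<8)|(C[...,0]>172))&(u>250)&(u<305)&(v>110)&(v<345)
top=wz(w,283,v[r].min(),237+24); print('red far end rows',v[r].min(),FL(top))
print('TCP',FL(state()['eef_pos']))
cv2.imwrite('pics/w6.png',cv2.resize(w['color'][100:280,230:370],(622,800))[:600,:,::-1] if 0 else cv2.resize(w['color'][105:275,240:400],(752,800),interpolation=2)[:600,:,::-1])
E
```

```text
282.3533370711259
sleeve 76 316.3421052631579 [array([-434.4,  446.5]), array([-433.7,  423.3]), array([-433.5,  417.8])]
[-434.9  432.8]
green [306.3, 199.9] [-439.1  429.9]
red far end rows 129 [-465.1  506.1]
TCP [-466.6  431.3]
```

View pics/w6.png

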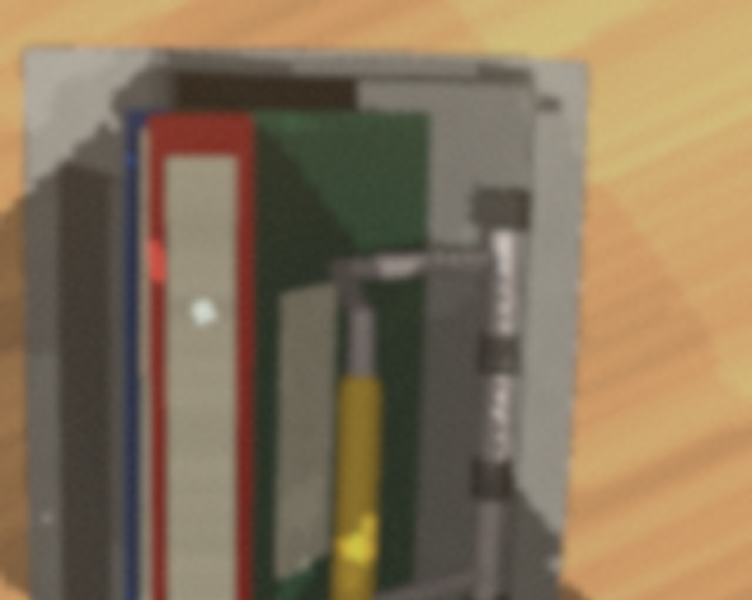

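The stand fits agree within about 3 mm. The log is parallel to the pile and centred between it and the sleeve. Lowering along the slope into the mouth.

Emit:
step_arm(increments=[{"slide": [0,0.001,0.012],"roll": 0},{"slide": [0,0.0085,0.025],"roll": 0},{"slide": [0,0.016,0.038],"roll": 0},{"slide": [0,0.0235,0.051],"roll": 0},{"slide": [0,0.0235,0.051],"roll": 0}])

```text
t: 6.8
eef_pos: [582.1, 207.8, 186.5]
tcp_rot: [3.141, 0.001, -0.455]
ft_force: [0.1, 1.3, -1.9]
opening: 0.103
grip_force: 30.0
```

```bash
python3 go.py; python3 - <<'E'
from h import *
s=cam('side');w=cam('wrist')
cv2.imwrite('pics/j3.png',np.hstack([cv2.resize(s['color'][140:230,220:310],(350,350),interpolation=2),cv2.resize(w['color'][100:280,220:420],(390,350),interpolation=2)])[:,:,::-1])
E
```

```text
[582.1 207.8 186.5] [ 1.7996e+02  7.0000e-02 -2.6080e+01] 6.8 op 0.10347474968148204 29.999597668647766 [ 0.1  1.3 -1.9]
```

View pics/j3.png

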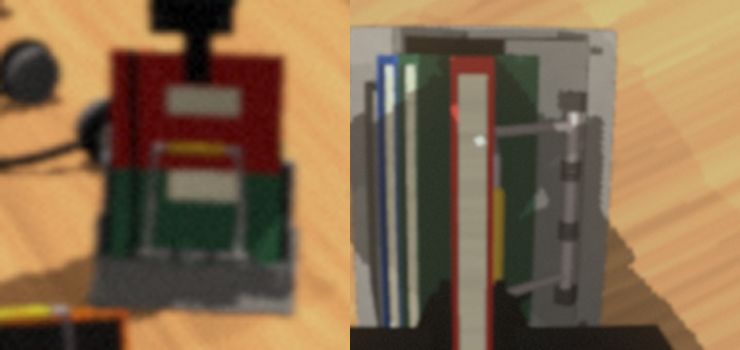

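The red log's lower part is in front of the green log and behind the yellow bar, centred. (I've now viewed 11 pictures, one over the limit, so the rest goes by numbers.) Continuing down.

Emit:
step_arm(increments=[{"slide": [0,0.006,0.0104],"roll": 0},{"slide": [0,0.012,0.021],"roll": 0},{"slide": [0,0.018,0.031],"roll": 0},{"slide": [0,0.023,0.04],"roll": 0},{"slide": [0,0.0275,0.0476],"roll": 0}])

```text
t: 7.52
eef_pos: [571.6, 184.3, 140.4]
tcp_rot: [-3.138, -0.003, -0.455]
ft_force: [3.7, 7.3, 3.2]
opening: 0.104
grip_force: 29.8
```

Emit:
step_arm(increments=[{"slide": [0,0,0],"roll": 0},{"slide": [0,0,0],"roll": 0}])

```text
t: 7.78
eef_pos: [570.5, 183.8, 139.7]
tcp_rot: [-3.141, -0.0, -0.454]
ft_force: [2.7, 5.0, -3.8]
opening: 0.105
grip_force: 29.9
```

The keeper pushes back with about 6 N, with the lower edge about 31 mm up the slope, below the bends. Opening a little and letting the log lean back.

Emit:
step_arm(increments=[{"slide": [0,0,0],"roll": 0},{"slide": [0,-0.004,0],"roll": 0},{"slide": [0,-0.008,0],"roll": 0},{"slide": [0,-0.014,0],"roll": 0},{"slide": [0,-0.02,0],"roll": 0}], fingers=0.3)

```text
t: 8.4
eef_pos: [579.5, 201.9, 140.0]
tcp_rot: [3.141, -0.0, -0.454]
ft_force: [0.0, 0.8, -0.7]
opening: 0.299
grip_force: 0.5
```

Emit:
step_arm(increments=[{"slide": [0,-0.007,0],"roll": 0},{"slide": [0,-0.014,0],"roll": 0},{"slide": [0,-0.02,0],"roll": 0},{"slide": [0,-0.025,0],"roll": 0},{"slide": [0,-0.025,0],"roll": 0}])

```text
t: 9.02
eef_pos: [590.4, 224.4, 140.0]
tcp_rot: [-3.141, -0.0, -0.454]
ft_force: [0.6, 1.6, 0.1]
opening: 0.3
grip_force: 1.1
```

```bash
cat > chk.py <<'E'
from fit import *
s=cam('side');w=cam('wrist')
for t in('red_log_mid','green_log_mid','keeper_lip'):
    print(t,[(m['uv'],round(m['confidence'],2)) for m in mark_of('side',t)[:2]],[(m['uv'],round(m['confidence'],2)) for m in mark_of('wrist',t)[:2]])
# red points in world from side and top depth, in the rest frame
f=np.array([-.4415,-.8973,0]);l=np.array([.8973,-.4415,0]);O=f*-427.5+l*431.3+[0,0,14]
X=f*.866+[0,0,.5];Z=-f*.5+[0,0,.866]
for n,d in(('side',s),('top',cam('top'))):
    W=cloud(d);H=cv2.cvtColor(d['color'],cv2.COLOR_RGB2HSV).astype(int);Q=W-O
    q=np.stack([Q@X,Q@l,Q@Z],-1)
    for nm,c in(('red',((H[...,0]<6)|(H[...,0]>173))&(H[...,1]>120)),('green',(H[...,0]>60)&(H[...,0]<95)&(H[...,1]>100)),('yellow',(H[...,0]>22)&(H[...,0]<35)&(H[...,1]>150))):
        m=c&(abs(q[...,0])<110)&(abs(q[...,1])<90)&(q[...,2]>-10)&(q[...,2]<200)
        if m.sum()<8: print(n,nm,m.sum());continue
        a=q[m];L=np.polyfit(a[:,2],a[:,0],1)
        print(n,nm,m.sum(),'x,y,z pct',np.percentile(a,[2,50,98],axis=0).round(1).tolist(),'tilt',np.degrees(np.arctan(L[0])).round(1))
E
python3 go.py; python3 chk.py
```

```text
[590.4 224.4 140. ] [-1.7998e+02 -2.0000e-02 -2.6020e+01] 9.025 op 0.2998488212105726 1.0955673828721046 [0.6 1.6 0.1]
red_log_mid [([268.6, 179.0], 0.59), ([267.9, 188.3], 0.18)] [([305.9, 238.2], 0.59)]
green_log_mid [([270.8, 191.4], 0.86), ([324.5, 269.0], 0.46)] []
keeper_lip [([147.6, 156.8], 0.71), ([220.5, 219.5], 0.56)] [([354.4, 255.7], 0.75), ([96.0, 316.2], 0.42)]
side red 1190 x,y,z pct [[5.7, -73.4, 32.2], [32.3, -2.3, 76.7], [55.0, 75.2, 133.7]] tilt 4.5
side green 95 x,y,z pct [[4.2, -71.3, 6.7], [20.4, 8.7, 18.0], [54.5, 74.3, 127.3]] tilt 19.6
side yellow 0
top red 105 x,y,z pct [[-2.6, 49.5, 15.9], [30.1, 66.7, 77.5], [34.5, 82.8, 110.4]] tilt 9.3
top green 9 x,y,z pct [[14.4, -17.8, -1.3], [17.1, 67.4, 6.9], [20.7, 73.0, 10.9]] tilt 18.6
top yellow 0
```

Emit:
step_arm(increments=[{"slide": [0,-0.005,0],"roll": 0},{"slide": [0,-0.01,0],"roll": 0},{"slide": [0,-0.014,0],"roll": 0},{"slide": [0,-0.014,0],"roll": 0}])

```text
t: 9.98
eef_pos: [596.4, 236.8, 139.8]
tcp_rot: [3.141, 0.0, -0.454]
ft_force: [-0.6, 0.4, -0.3]
opening: 0.302
grip_force: 0.0
```

```bash
python3 go.py; python3 chk.py | grep side
```

```text
[596.4 236.8 139.8] [179.98   0.   -26.01] 9.975 op 0.3022037918631524 0.0 [-0.6  0.4 -0.3]
side red 1184 x,y,z pct [[5.2, -73.6, 32.1], [31.0, -2.3, 76.8], [44.3, 75.6, 133.8]] tilt 1.4
side green 92 x,y,z pct [[1.3, -74.1, 6.3], [20.7, 1.8, 17.7], [60.1, 74.2, 46.5]] tilt 18.3
side yellow 0
```

The log is free and lies flat on the pile, with its lower edge about 30 mm above the ledge. Lifting clear, closing the fingers and then pressing it down along the slope.

Emit:
step_arm(increments=[{"slide": [0,0,-0.02],"roll": 0},{"slide": [0,0,-0.045],"roll": 0},{"slide": [0,0,-0.045],"roll": 0}])

```text
t: 10.8
eef_pos: [597.0, 236.8, 186.6]
tcp_rot: [-3.139, -0.002, -0.454]
ft_force: [-0.7, -0.8, -0.1]
opening: 0.299
grip_force: 0.0
```

Emit:
step_arm(increments=[{"slide": [0,0.006,0],"roll": 0},{"slide": [0,0.006,0],"roll": 0},{"slide": [0,0.006,0],"roll": 0},{"slide": [0,0.006,0],"roll": 0}], fingers=0)

```text
t: 11.3
eef_pos: [593.7, 231.2, 184.7]
tcp_rot: [3.141, 0.0, -0.454]
ft_force: [-0.1, 0.4, -0.1]
opening: 0.007
grip_force: 0.0
```

```bash
python3 go.py; python3 chk.py
```

```text
[593.7 231.2 184.7] [ 1.7998e+02  2.0000e-02 -2.6030e+01] 11.3 op 0.006595157006235734 0.0 [-0.1  0.4 -0.1]
red_log_mid [([269.6, 181.2], 0.84), ([322.1, 280.8], 0.24)] [([307.4, 223.0], 0.59)]
green_log_mid [([272.0, 192.2], 0.75), ([235.7, 173.9], 0.72)] []
keeper_lip [([269.7, 179.5], 0.7), ([149.6, 157.2], 0.7)] [([347.8, 229.9], 0.67)]
side red 1195 x,y,z pct [[1.6, -73.7, 32.0], [30.6, -1.8, 76.7], [42.1, 75.4, 134.4]] tilt 1.1
side green 89 x,y,z pct [[6.4, -73.8, 6.8], [19.6, 8.5, 17.8], [29.1, 74.1, 22.5]] tilt 4.0
side yellow 1
top red 184 x,y,z pct [[8.6, -22.5, 14.2], [28.1, 59.7, 44.0], [32.7, 77.1, 128.9]] tilt 3.3
top green 65 x,y,z pct [[12.5, -31.5, 0.4], [17.8, 19.8, 7.2], [22.2, 80.7, 16.8]] tilt 6.1
top yellow 1
```

Emit:
step_arm(increments=[{"slide": [0,0,0.015],"roll": 0},{"slide": [0,0,0.03],"roll": 0},{"slide": [0,0.002,0.036],"roll": 0},{"slide": [0,0.0045,0.04],"roll": 0},{"slide": [0,0.007,0.0445],"roll": 0}])

```text
t: 12.38
eef_pos: [590.9, 224.9, 140.6]
tcp_rot: [-3.141, -0.001, -0.454]
ft_force: [0.1, 0.8, 2.5]
opening: 0.006
grip_force: 1.1
```

Emit:
step_arm(increments=[{"slide": [0,0.003,0.005],"roll": 0},{"slide": [0,0.0055,0.009],"roll": 0},{"slide": [0,0.0055,0.009],"roll": 0}])

```text
t: 12.75
eef_pos: [587.8, 219.6, 131.0]
tcp_rot: [3.14, 0.001, -0.455]
ft_force: [-0.2, -0.0, 0.1]
opening: 0.003
grip_force: 0.0
```

```bash
python3 go.py; python3 chk.py
```

```text
[587.8 219.6 131. ] [ 1.7994e+02  5.0000e-02 -2.6040e+01] 12.75 op 0.002630201893730424 0.0 [-0.2 -0.   0.1]
red_log_mid [([268.1, 190.7], 0.9), ([266.9, 210.5], 0.57)] [([311.8, 234.3], 0.79)]
green_log_mid [([270.7, 189.6], 0.3)] []
keeper_lip [([148.1, 156.6], 0.76), ([271.6, 175.9], 0.6)] [([342.3, 259.9], 0.76)]
side red 1129 x,y,z pct [[-0.1, -74.1, 10.6], [30.6, -1.7, 53.3], [45.3, 76.7, 114.0]] tilt 1.6
side green 0
side yellow 0
top red 110 x,y,z pct [[10.7, -4.3, 4.7], [28.8, 67.1, 62.6], [33.3, 79.6, 96.6]] tilt 2.9
top green 0
top yellow 0
```

Emit:
step_arm(increments=[{"slide": [0,0.001,0.002],"roll": 0},{"slide": [0,0.002,0.004],"roll": 0},{"slide": [0,0.003,0.006],"roll": 0},{"slide": [0,0.003,0.006],"roll": 0}])

```text
t: 13.7
eef_pos: [586.8, 217.0, 125.3]
tcp_rot: [3.141, 0.0, -0.454]
ft_force: [0.2, -0.1, 1.7]
opening: 0.003
grip_force: 0.7
```

Emit:
step_arm(increments=[{"slide": [0,0,0.001],"roll": 0},{"slide": [0,0.001,0.002],"roll": 0},{"slide": [0,0.001,0.002],"roll": 0}])

```text
t: 14.08
eef_pos: [586.7, 216.6, 124.2]
tcp_rot: [-3.141, -0.001, -0.454]
ft_force: [-1.3, 0.0, 8.9]
opening: 0.004
grip_force: 4.3
```

Emit:
step_arm(increments=[{"slide": [0,0,0.001],"roll": 0},{"slide": [0,0,0.002],"roll": 0},{"slide": [0,0,0.002],"roll": 0}])

```text
t: 14.45
eef_pos: [586.8, 216.6, 123.8]
tcp_rot: [-3.14, -0.002, -0.454]
ft_force: [-5.6, -1.4, 22.5]
opening: 0.004
grip_force: 11.8
```

The resistance is firm at a TCP height of 124 mm, the height calculated for a seated log. Retracting and checking.

Emit:
step_arm(increments=[{"slide": [0,0,-0.006],"roll": 0},{"slide": [0,0,-0.04],"roll": 0},{"slide": [0,0,-0.09],"roll": 0},{"slide": [0,0,-0.14],"roll": 0}])

```text
t: 14.95
eef_pos: [586.2, 216.3, 262.5]
tcp_rot: [3.141, 0.001, -0.454]
ft_force: [0.2, -0.6, -0.4]
opening: 0.005
grip_force: 0.0
```

Emit:
step_arm(increments=[{"slide": [0.02,0.05,0],"roll": 0},{"slide": [0.04,0.1,0],"roll": 0},{"slide": [0.06,0.15,0],"roll": 0},{"slide": [0.08,0.2,0],"roll": 0},{"slide": [0.08,0.2,0],"roll": 0}])

```text
t: 15.58
eef_pos: [570.2, -1.4, 261.2]
tcp_rot: [3.141, 0.001, -0.458]
ft_force: [-0.1, -0.5, -0.4]
opening: 0.001
grip_force: 0.0
```

```bash
python3 go.py; python3 chk.py|grep -E "side|top"; python3 - <<'E'
from fit import *
f=np.array([-.4415,-.8973,0]);l=np.array([.8973,-.4415,0]);O=f*-427.5+l*431.3+[0,0,14]
X=f*.866+[0,0,.5];Z=-f*.5+[0,0,.866]
d=cam('side');K=d['intrinsics'];H=cv2.cvtColor(d['color'],cv2.COLOR_RGB2HSV).astype(int)
v,u=np.mgrid[:420,:560]
m=((H[...,0]<6)|(H[...,0]>173))&(H[...,1]>120)&(u>225)&(u<310)&(v>140)&(v<235)
M=np.linalg.inv(d['camera_from_world']);o=M[:3,3]
r=(M[:3,:3]@np.stack([(u[m]-K[0,2])/K[0,0],-(v[m]-K[1,2])/K[1,1],-np.ones(m.sum())])).T
t=(30-(o-O)@X)/(r@X);q=o+r*t[:,None]-O   # rays on red front plane x=30
y,z=q@l,q@Z
for a in range(-70,71,20):
    k=abs(y-a)<8
    if k.sum()>3: print('y',a,'top z',np.percentile(z[k],98).round(1))
print('y range',np.percentile(y,[1,99]).round(1))
d=cam('top');K=d['intrinsics'];c=d['color']
# top edges profile across the pile, in rest x on the plane z=110
import sys
cfw=d['camera_from_world']
for yy in(-55,-20,20,55):
    row=[]
    for x in range(-2,34,2):
        p=cfw@np.r_[O+X*x+Z*110+l*yy,1];uu=K[0,0]*p[0]/-p[2]+K[0,2];vv=K[1,1]*-p[1]/-p[2]+K[1,2]
        row.append('%d,%d,%d'%tuple(c[int(round(vv)),int(round(uu))]))
    print(yy,row)
E
```

```text
[570.2  -1.4 261.2] [ 1.7996e+02  3.0000e-02 -2.6260e+01] 15.575 op 0.001052648525070133 0.0 [-0.1 -0.5 -0.4]
side red 1043 x,y,z pct [[-1.5, -74.5, 5.3], [30.6, -1.6, 49.5], [50.6, 76.8, 105.6]] tilt 1.1
side green 0
side yellow 0
top red 950 x,y,z pct [[17.8, -73.9, 3.2], [28.3, -2.7, 58.4], [33.7, 73.8, 110.9]] tilt -0.6
top green 22 x,y,z pct [[-3.5, -78.7, 12.3], [9.9, -54.0, 85.6], [32.7, 78.6, 113.7]] tilt 2.9
top yellow 39 x,y,z pct [[20.1, -61.7, 50.8], [64.0, 0.6, 99.6], [68.8, 21.6, 105.7]] tilt 39.1
y -70 top z 111.2
y -50 top z 112.0
y -30 top z 102.4
y -10 top z 89.6
y 10 top z 90.4
y 30 top z 104.8
y 50 top z 105.5
y 70 top z 179.4
y range [-76.8  79.1]
-55 ['77,76,76', '28,35,43', '4,0,0', '4,0,0', '4,10,12', '4,10,12', '21,33,42', '0,0,0', '0,0,0', '14,22,25', '14,22,25', '19,0,0', '19,0,0', '0,10,12', '0,10,12', '42,15,17', '31,0,0', '0,16,14']
-20 ['97,103,119', '97,103,119', '120,131,147', '120,131,147', '104,123,136', '104,123,136', '32,64,64', '83,103,97', '116,130,122', '116,130,122', '111,59,52', '111,59,52', '141,126,130', '159,128,128', '159,128,128', '137,93,95', '137,93,95', '108,5,0']
20 ['80,86,103', '80,95,119', '80,95,119', '80,95,119', '104,123,142', '104,123,142', '47,77,72', '47,77,72', '122,143,132', '122,143,132', '118,96,88', '84,40,29', '143,117,115', '143,117,115', '143,117,115', '143,94,90', '143,94,90', '109,6,6']
55 ['119,121,121', '54,75,110', '54,75,110', '118,133,151', '118,133,151', '79,97,107', '79,97,107', '34,65,72', '112,133,123', '112,133,123', '121,106,97', '121,106,97', '123,57,48', '142,125,125', '152,117,113', '152,117,113', '124,32,32', '124,32,32']
```

The log looks seated, but the side view suggests its -y end may be up to a few mm high. A press near each end will settle that, with plenty of time left.

Emit:
step_arm(increments=[{"slide": [-0.03,-0.05,0],"roll": 0},{"slide": [-0.06,-0.1,0],"roll": 0},{"slide": [-0.095,-0.15,0],"roll": 0},{"slide": [-0.131,-0.205,0],"roll": 0},{"slide": [-0.131,-0.205,0],"roll": 0}])

```text
t: 16.75
eef_pos: [541.8, 246.9, 261.4]
tcp_rot: [-3.141, 0.0, -0.45]
ft_force: [0.4, 0.0, -0.5]
opening: 0.003
grip_force: 0.0
```

```bash
python3 go.py 543.2 241 128
```

```text
[541.8 246.9 261.4] [-1.7999e+02  1.0000e-02 -2.5770e+01] 16.75 op 0.0028091469311052886 0.0 [ 0.4  0.  -0.5]
slide [  3.8   4.8 133.4]
```

Emit:
step_arm(increments=[{"slide": [0.002,0.003,0.05],"roll": 0},{"slide": [0.004,0.005,0.1],"roll": 0},{"slide": [0.004,0.005,0.12],"roll": 0},{"slide": [0.004,0.005,0.13],"roll": 0},{"slide": [0.004,0.005,0.13],"roll": 0}])

```text
t: 17.38
eef_pos: [544.5, 236.6, 131.5]
tcp_rot: [3.141, 0.0, -0.455]
ft_force: [0.2, 0.5, -0.1]
opening: 0.005
grip_force: 0.0
```

Emit:
step_arm(increments=[{"slide": [0,0.001,0.0015],"roll": 0},{"slide": [0,0.002,0.003],"roll": 0},{"slide": [0,0.002,0.0045],"roll": 0},{"slide": [0,0.003,0.006],"roll": 0},{"slide": [0,0.003,0.006],"roll": 0}])

```text
t: 18.0
eef_pos: [542.9, 234.3, 125.4]
tcp_rot: [3.141, 0.0, -0.454]
ft_force: [-0.4, 0.8, 0.4]
opening: 0.007
grip_force: 0.0
```

Emit:
step_arm(increments=[{"slide": [0,-0.005,0],"roll": 0},{"slide": [0,-0.005,0.0015],"roll": 0},{"slide": [0,-0.005,0.003],"roll": 0},{"slide": [0,-0.005,0.003],"roll": 0}])

```text
t: 18.5
eef_pos: [545.7, 239.3, 124.0]
tcp_rot: [-3.14, -0.002, -0.454]
ft_force: [-3.5, 0.9, 13.4]
opening: 0.003
grip_force: 6.9
```

Firm contact at 124.0 mm here too, against 124.2 mm at the middle, so the log is square. Retracting.

Emit:
step_arm(increments=[{"slide": [0,0,-0.006],"roll": 0},{"slide": [0,0,-0.05],"roll": 0},{"slide": [0,0,-0.1],"roll": 0},{"slide": [0,0,-0.12],"roll": 0},{"slide": [0,0,-0.12],"roll": 0}])

```text
t: 19.12
eef_pos: [545.5, 238.9, 243.7]
tcp_rot: [-3.14, -0.002, -0.454]
ft_force: [0.6, -1.0, -0.5]
opening: 0.005
grip_force: 0.0
```

```bash
python3 go.py; python3 chk.py|grep -E "red|yellow"; python3 -c "
from cell import env;print(env.job_done())"
```

```text
[545.5 238.9 243.7] [-1.799e+02 -1.100e-01 -2.603e+01] 19.125 op 0.005209463809398621 0.0 [ 0.6 -1.  -0.5]
red_log_mid [([269.2, 189.7], 0.94)] [([301.0, 154.4], 0.65)]
side red 1051 x,y,z pct [[1.0, -73.9, 5.1], [30.6, -3.4, 48.6], [49.8, 76.7, 105.3]] tilt 0.8
side yellow 0
top red 552 x,y,z pct [[20.6, -68.0, 1.2], [28.6, 34.7, 34.8], [33.5, 74.3, 109.7]] tilt -0.0
top yellow 6
the job is handed in; nothing more can be done
None
```

By my measurements the red log is filed in the small grey stand, seated on the ledge, square and held by the keeper; I handed the job in at about 19 s but got no verdict back, and I viewed 11 pictures, one over the limit of 10.

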